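# Pass the medicine tray through its spring catch

## Task

The white medicine tray on the aluminium track is stopped by a spring catch in front of its handle bar. With the fingertips press the long steel bar down just behind the tray, keep it down while you push the tray along the track past the catch and on fully home against the two end stops, then let go so that the catch springs up behind the handle bar. Only press and push: do not lift the tray, and leave the bottle, jar and carton beside the track alone.

Things in the scene. Friction and masses are not known exactly. Their poses are not given: they have to be found in the camera images.
- track: Sizes in mm. Fixed aluminium track, 287 long (its x) x 128 wide. Origin: centre of its underside, on the table. Its +x is the direction to push the tray. The tray rides on two runners, tops 22 above the table, with a 32 gap along the middle for the steel bar; guide walls at y = +-56 to +-64 are 36 high.
- end_stop (a point): Sizes in mm. Middle between the two steel end stops at the track's +x end, on the plane of their near faces (track x = +128), at runner height, 22 above the table. Each stop is 18 wide, at y = +-38 to +-56, top 48 above the table. Fully home, the tray's two arms touch them.
- tray: Sizes in mm. Loose white plastic tray, about 0.8 kg, three low cartons inside. Origin: centre of the underside of its box (22 above the table); axes as the track's. Box x -45 to +45, y -54 to +54, top at 50; a tunnel along x below it, 44 wide, 17 high, straddles the steel bar. Starts at track x -41 to -21; fully home it is at +29.
- tray_handle (a point): Sizes in mm. Centre of the tray's handle bar, 92 ahead of the tray's origin, 23 above its underside. The bar spans 14 in x, 12 in z, and joins two arms that run forward from the box (arm ends at tray x = +99); an open loop 40 long lies between box and handle bar. It starts 4 to 24 short of the catch.
- tray_rear (a point): Sizes in mm. Centre of the tray's flat upright rear face (the face to push), 45 behind the tray's origin, 35 above its underside. The face is about 100 wide, from 17 to 50 above the runners; at the start 51 to 71 of the steel bar lie open behind it. Come down with the wide part of the gripper clear of its top edge.
- press_bar (a joint): Downward travel of the long steel bar with the catch, in m: 0 up (sprung), 0.012 fully down. The whole bar moves straight down wherever it is pressed; about 2.5 N to start it and 5.5 N fully down, and it springs up when released. The catch clears the handle bar from 0.006 on; near 0.0095 is safe.
- bar_top (a point): Sizes in mm. Point on the top face of the steel bar's centre line, near its rear end (track x = -110), 35 above the table when the bar is up; moves down with the bar. The bar is 26 wide, runs along the track's x from -137 to +94 and is open to the finger behind the tray.
- catch_tip (a point): Sizes in mm. Top of the catch: a square steel tooth 12 long (track x +82 to +94), 26 wide, standing 10 above the bar's top at its front end; 45 above the table when up, so that it stops the handle bar.
- bottle: Sizes in mm. Bystander: small amber medicine bottle, diameter 42, 95 high, upright beside the track. Origin: centre of its underside.
- jar: Sizes in mm. Bystander: white pill jar, diameter 48, 65 high, upright beside the track. Origin: centre of its underside.
- carton: Sizes in mm. Bystander: paper carton 32 x 55 x 85 high, standing beside the track. Origin: centre of its underside.
There are look-alikes about, which are no part of the job. Leave any brown, purple or red look-alike of the tray alone.

How it is judged:
By the outcome, as a careful person would: the job done as asked, in the order asked, and still so for the second after the job is handed in, with the robot touching nothing.
It also fails if it takes over 35 s, if anything falls off the work surface, if the arm or the gripper's body presses on something with over 40 N, if the wrist force passes 120 N, or if a joint passes its speed limit or range.

## Robot

A 7-joint arm with a two-finger parallel gripper is mounted at the origin on the work surface. World frame = base frame: x ahead of the robot, y to its left, z up, the work surface at z = 0. Lengths are in m, angles in rad, forces in N, time in s.
With the tool pointing down it reaches from about 0.4 to 0.925 m from the base axis. Payload 5.6 kg.
Tool frame: the origin (TCP) lies midway between the tips of the shut fingers; the grasp point (between the pads) lies 19 mm behind it; z points along the fingers, y is the direction in which the jaws open and shut (so a half turn about z gives the same grasp; the last joint's range is limited). The gripper opens to 85 mm and grips with 20 to 120 N. Pads are 22 mm wide; open, the fingers measure 114 mm over their backs; the gripper's body (76 mm by 85 mm) begins 54 mm behind the grasp point. The pads swing forward as they close: fully open they stand 13 mm farther back than shut.
Start: joints at [-1.378, 0.468, -0.012, 1.603, 0.006, 1.071, -0.056], TCP at [0.152, 0.632, 0.231] pointing down, gripper open.
Joint ranges: [-2.53, 2.53], [-0.31, 2.02], [-1.57, 1.55], [0.28, 2.44], [-1.29, 4.43], [0.15, 1.84], [-2.92, 2.92]. Speed limits (rad/s): [2.57, 2.57, 3.14, 3.14, 3.14, 3.14, 3.14].

## Interface

Orientations are given as [roll, pitch, yaw] about the fixed x, y, z axes, in that order (R = Rz(yaw) Ry(pitch) Rx(roll)).
In Python, from cell import r, grab_frame gives the robot as it stands. The module is installed in compiled form; this text tells all that it offers.
- The arm moves only by the tool step_arm, never from a script. Its argument "commands" is a list of rows, each a list of 7 numbers: the closure, from 0 (fully open) to 1 (shut), then the shift along the tool's x, y, z in cm, then the turn, a rotation vector about the tool's x, y, z in degrees. A call has 1 to 10 rows; each row shifts and turns the commanded pose from where the row before left it, along the tool's axes as they then stand; what a row does not reach is not made up. A row lasts 1/12 s, in which the tool goes at most 41.7 mm and 7.16 degrees, less where a joint would pass 70% of its speed; a pose out of reach is approached as far as the arm can. A call with a gripper value outside its range is refused whole. The fingers move at their own pace and stop on an object; "squeeze" is the grip in N (left out, the last holds). Time passes only in rows, so rows that do not move let the fingers close. It gives the time, the measured TCP pose, the force and the opening at its end, in the units of the state.
- r.read_state(): the state, without advancing time (a new reading comes with each control period).
- grab_frame(name): name is "side" or "top"; returns a dict with "img" (384x512x3 uint8, blue, green, red), "z_map" (384x512 float32, m along the optical axis (not along the pixel's ray), 0 where there is no reading), "fx", "fy", "cx", "cy" (pixels), "D" ([k1, k2, p1, p2, k3] as OpenCV has them; the pictures are not rectified), "R" (3x3) and "t" (3): a world point X has camera coordinates R X + t. Camera axes: x right, y down, z forward; pixel columns grow to the right and rows downward; lengths in m; the calibration is good to about 2 mm. A picture is of the moment at which its call begins.
- r.finish_job(): hands the job in, once; it reports no verdict.
The state is a dict: "clock": time; "joint_pos": joint angles; "qd": joint speeds; "effort": joint torques, N m; "eef_pos": TCP position; "orientation": TCP orientation; "force": force on the tool from outside, world axes, zero at the start; "ft_torque": the same for the moment, N m; "opening": finger opening in m.
Only numpy, scipy, OpenCV 4.12 (cv2) and the standard library are available. Lean on these libraries where they do the work, as an engineer would, in place of code of your own. Each camera call takes 0.05 s, during which the arm holds its last target.

## Working session

There is one attempt and no reset: what is moved stays moved. The work goes in short steps, Python scripts to look and compute and a tool call to move; the robot and the scene stay as the last step left them, time stands still between calls to the robot, and variables do not carry over. Pictures are saved under pics/ and viewed, and the job is handed in when it is done.

Besides the shell and the picture viewer there is one more tool, called after "Call:" as name(argument=value, ...) on one line, values as JSON. step_arm: Moves the arm, as the interface text tells. Its arguments: {"type":"object","properties":{"commands":{"type":"array"},"squeeze":{"type":"number"}},"required":["commands"]}

```bash
mkdir -p pics
python3 - <<'E'
from cell import r, grab_frame
import cv2,pickle
print(r.read_state())
for n in("side","top"):
    f=grab_frame(n); cv2.imwrite(f"pics/{n}0.png",f["img"]); pickle.dump(f,open(f"{n}0.pkl","wb"))
    print(n,f["fx"],f["fy"],f["cx"],f["cy"],f["D"],f["R"],f["t"])
E
```

```text
{'clock': 0.0, 'joint_pos': array([-1.37801874,  0.46838147, -0.01162119,  1.60361618,  0.00602249,
        1.07142154, -0.05628683]), 'qd': array([-2.59962396e-04, -4.11329352e-04, -1.76305431e-04,  3.22475142e-04,
        2.48554596e-03,  5.44807676e-05, -2.04225797e-04]), 'effort': array([ 3.88353055e-05, -5.32377362e+01,  2.12879770e-02, -2.51311719e+01,
        1.13280164e-02,  7.61419942e-03, -1.14141469e-05]), 'eef_pos': array([0.15177039, 0.63145637, 0.23033865]), 'orientation': array([-3.13980570e+00,  1.36387559e-04,  2.90579154e+00]), 'force': array([ 0.06144544,  0.30429712, -0.34542196]), 'ft_torque': array([-0.01203457,  0.01705011, -0.02469907]), 'opening': 0.08575022685021187}
side 459.45714192356223 459.45714192356223 252.47321517802214 192.1396314696066 [-0.032972  0.        0.        0.        0.      ] [[ 0.87317799 -0.4867697  -0.0248083 ]
 [-0.27258413 -0.44550555 -0.85277353]
 [ 0.40405208  0.75138543 -0.52169134]] [-0.51828813  0.19788979  1.01535409]
top 347.040003966095 347.040003966095 256.0180369245218 188.83708043583906 [-0.10550096  0.          0.          0.          0.        ] [[-0.01850473 -0.9998274  -0.00165418]
 [-0.98899853  0.01854711 -0.14675802]
 [ 0.14676337 -0.00107974 -0.98917104]] [-0.05738366  0.56813916  0.94229916]
```

View pics/side0.png

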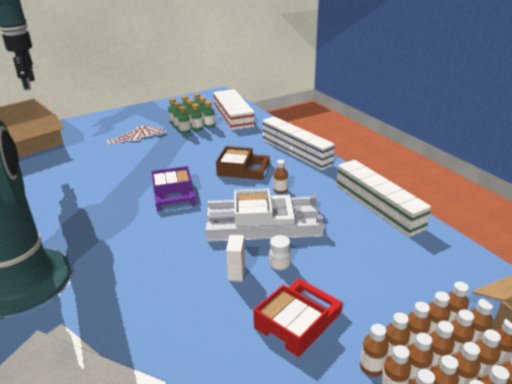

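View pics/top0.png

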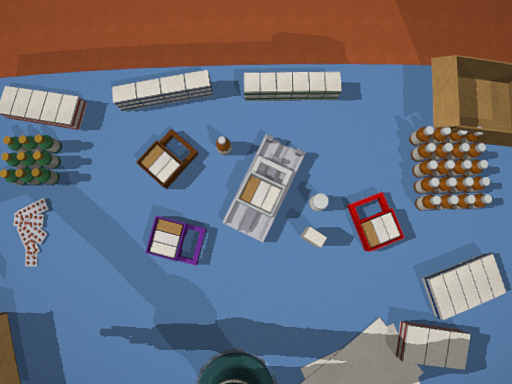

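The candidates in the top view are the white tray on the grey track (265,188), brown (167,158), purple (177,240) and red (376,222). The white one is the only one on the track, so it fits. I'll confirm it in a crop.

Run:
```python
import cv2,pickle
f=pickle.load(open("top0.pkl","rb"));c=f["img"][125:250,210:320];cv2.imwrite("pics/crop_top.png",cv2.resize(c,None,fx=4.8,fy=4.8,interpolation=cv2.INTER_CUBIC))
f=pickle.load(open("side0.pkl","rb"));c=f["img"][180:245,195:335];cv2.imwrite("pics/crop_side.png",cv2.resize(c,None,fx=5,fy=5,interpolation=cv2.INTER_CUBIC))
```

```text
(no output)
```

View pics/crop_top.png

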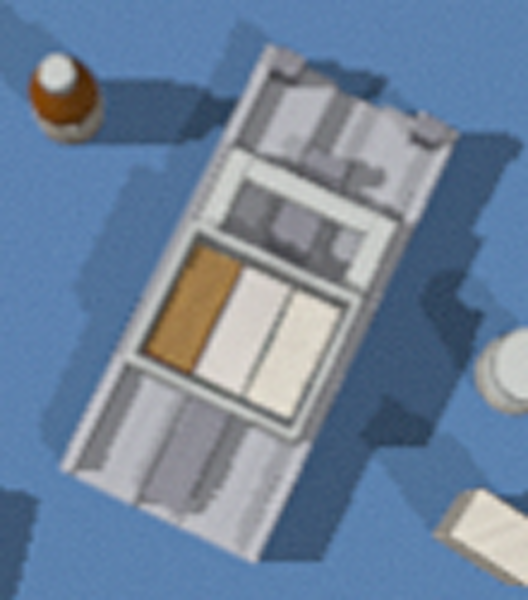

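View pics/crop_side.png

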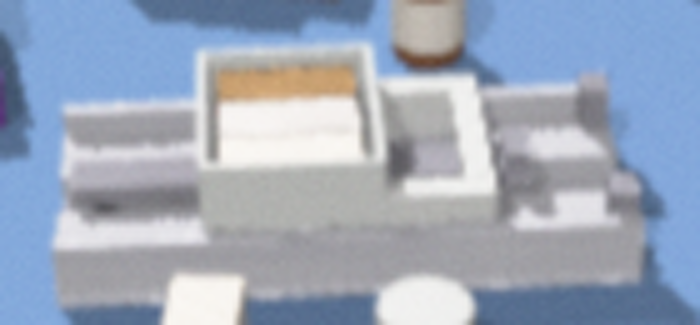

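The crop shows a white tray with cartons on the grey track, its loop and handle towards the upper right, the catch ahead of the handle and the open bar behind the tray (crop about 185,450). This is the tray meant. Now I'll measure it.

```bash
cat > h.py <<'E'
import numpy as np,cv2,pickle
def ray(f,p,z):
    u=cv2.undistortPoints(np.array([[p]],float),np.array([[f["fx"],0,f["cx"]],[0,f["fy"],f["cy"]],[0,0,1]]),np.array(f["D"]))[0,0]
    R=np.array(f["R"]);t=np.array(f["t"]);c=-R.T@t;d=R.T@np.array([u[0],u[1],1]);return c+d*(z-c[2])/d[2]
def proj(f,X):
    K=np.array([[f["fx"],0,f["cx"]],[0,f["fy"],f["cy"]],[0,0,1]])
    return cv2.projectPoints(np.array(X,float).reshape(-1,3),cv2.Rodrigues(np.array(f["R"]))[0],np.array(f["t"],float),K,np.array(f["D"]))[0][:,0]
E
python3 - <<'E'
from h import *
T=pickle.load(open("top0.pkl","rb"));S=pickle.load(open("side0.pkl","rb"))
def ct(p): return (p[0]/4.8+210-.4,p[1]/4.8+125-.4)
def cs(p): return (p[0]/5+195-.4,p[1]/5+180-.4)
print("TOP")
w=[ray(T,ct(p),z)[:2] for p,z in [((65,467),.036),((255,562),.036),((270,45),.048),((457,130),.048)]]
for a in w: print(a.round(4))
b=[ray(T,ct(p),.072)[:2] for p in [(200,225),(362,292),(295,437),(127,358)]]
for a in b: print("box",a.round(4))
print("box c",np.mean(b,0))
h=[ray(T,ct(p),.051)[:2] for p in [(236,150),(408,216)]]
for a in h: print("handle front",a.round(4))
print("SIDE")
for p,z in [((63,105),.036),((55,243),.036),((641,222),.036)]: print(ray(S,cs(p),z)[:2].round(4))
b=[ray(S,cs(p),.072)[:2] for p in [(197,50),(372,45),(384,162),(198,166)]]
for a in b: print("box",a.round(4))
print("box c",np.mean(b,0))
for name,q in [("track",w)]:
    for i,j in((0,1),(2,3),(0,2),(1,3)): d=q[j]-q[i]; print(i,j,np.linalg.norm(d),np.degrees(np.arctan2(d[1],d[0])))
for i,j in((0,1),(1,2),(2,3),(3,0)):
    d=b[j]-b[i]; print("sb",i,j,np.linalg.norm(d),np.degrees(np.arctan2(d[1],d[0])))
E
```

```text
TOP
[0.4754 0.0264]
[ 0.4181 -0.084 ]
[ 0.726  -0.0994]
[ 0.6713 -0.2101]
box [ 0.6114 -0.0557]
box [ 0.5705 -0.1479]
box [ 0.4881 -0.1074]
box [ 0.5349 -0.0128]
box c [ 0.55119838 -0.0809547 ]
handle front [ 0.6606 -0.0775]
handle front [ 0.6187 -0.1784]
SIDE
[0.4763 0.0337]
[ 0.4215 -0.078 ]
[ 0.6728 -0.2094]
box [ 0.5368 -0.0073]
box [ 0.6166 -0.0503]
box [ 0.5658 -0.1462]
box [ 0.4881 -0.1031]
box c [ 0.55182497 -0.07673512]
0 1 0.12437572382800598 -117.4284358662852
2 3 0.1234763012592502 -116.28706970082487
0 2 0.2804032316983618 -26.658122440115008
1 3 0.2828763922435864 -26.477699048120463
sb 0 1 0.09062753297057469 -28.326593669971032
sb 1 2 0.10851753714119264 -117.8700337314338
sb 2 3 0.08885994492513198 150.9546954979777
sb 3 0 0.10743189822915306 63.08113846551033
```

Call:
step_arm(commands=[[0.3,0,0,0,0,0,6.8],[0.6,0,0,0,0,0,6.8],[1,-3,0,0,0,0,0],[1,-3,0,0,0,0,0],[1,-3,0,0,0,0,0],[1,-3,0,0,0,0,0],[1,-3,-1,0,0,0,0],[1,-3,-1,0,0,0,0],[1,-3,-1,0,0,0,0],[1,-3,-1,0,0,0,0]], squeeze=40)

```text
clock: 0.93
eef_pos: [0.3481, 0.4856, 0.2308]
orientation: [-3.141, -0.0, 2.668]
force: [0.9, -0.2, -0.2]
opening: 0.0003
```

```bash
cat > p.py <<'E'
from h import *
from cell import r
import sys
s=r.read_state()
C=np.array([.5735,-.0905]);yaw=np.radians(-27.2);u=np.array([np.cos(yaw),np.sin(yaw)]);n=np.array([-u[1],u[0]])
d=s["eef_pos"][:2]-C
print("t",round(s["clock"],2),"trk",(d@u*1e3).round(1),(d@n*1e3).round(1),"z",round(s["eef_pos"][2]*1e3,1),"rpy",np.degrees(s["orientation"]).round(1),"F u,n,z",(s["force"][:2]@u).round(1),(s["force"][:2]@n).round(1),s["force"][2].round(1),"open",s["opening"].round(4))
E
python3 p.py
```

```text
Traceback (most recent call last):
  File "p.py", line 7, in <module>
    print("t",round(s["clock"],2),"trk",(d@u*1e3).round(1),(d@n*1e3).round(1),"z",round(s["eef_pos"][2]*1e3,1),"rpy",np.degrees(s["orientation"]).round(1),"F u,n,z",(s["force"][:2]@u).round(1),(s["force"][:2]@n).round(1),s["force"][2].round(1),"open",s["opening"].round(4))
                                                                                                                                                                                                                                                           ^^^^^^^^^^^^^^^^^^
AttributeError: 'float' object has no attribute 'round'
```

Call:
step_arm(commands=[[1,-2.5,-2.5,0,0,0,0],[1,-2.5,-2.5,0,0,0,0],[1,-2.5,-2.5,0,0,0,0],[1,-2.5,-2.5,0,0,0,0],[1,-2.5,-2.5,0,0,0,0],[1,-2.5,-2.5,0,0,0,0],[1,-2.5,-2.5,0,0,0,0],[1,-2.5,-2.5,0,0,0,0],[1,-2.5,-2.5,0,0,0,0],[1,0,0,0,0,0,0]])

```text
clock: 1.77
eef_pos: [0.4469, 0.1769, 0.2313]
orientation: [-3.139, 0.002, 2.658]
force: [0.5, -0.5, -0.7]
opening: -0.0001
```

```bash
sed -i 's/s\["opening"\].round(4)/round(s["opening"],4)/' p.py; python3 p.py
```

```text
t 1.77 trk -234.9 180.0 z 231.3 rpy [-1.799e+02  1.000e-01  1.523e+02] F u,n,z 0.6 -0.2 -0.7 open -0.0001
```

Call:
step_arm(commands=[[1,-1.5,-2,0,0,0,0],[1,-1.5,-2,0,0,0,-0.5],[1,-1.5,-2,0,0,0,0],[1,-1.5,-2,0,0,0,0],[1,-1.5,-2,0,0,0,0],[1,-1.5,-2,0,0,0,0],[1,-1.5,-2,0,0,0,0],[1,-1.5,-2,0,0,0,0],[1,-1.5,-2,0,0,0,0],[1,0,0,0,0,0,0]])

```text
clock: 2.6
eef_pos: [0.4849, -0.0423, 0.2314]
orientation: [-3.14, 0.002, 2.67]
force: [-0.4, -1.0, -0.1]
opening: -0.0
```

```bash
python3 p.py
```

```text
t 2.6 trk -100.8 2.4 z 231.4 rpy [-1.799e+02  1.000e-01  1.530e+02] F u,n,z 0.1 -1.1 -0.1 open -0.0
```

Call:
step_arm(commands=[[1,0,-0.2,2,0,0,0],[1,0,0,2,0,0,0],[1,0,0,2,0,0,0],[1,0,0,2,0,0,0],[1,0,0,2,0,0,0],[1,0,0,2,0,0,0],[1,0,0,2,0,0,0],[1,0,0,2,0,0,0],[1,0,0,1,0,0,0],[1,0,0,0,0,0,0]])

```text
clock: 3.43
eef_pos: [0.482, -0.0385, 0.0593]
orientation: [-3.139, -0.004, 2.678]
force: [-0.1, 1.0, -0.3]
opening: -0.0001
```

```bash
python3 p.py
python3 - <<'E'
from cell import grab_frame
import cv2
f=grab_frame("side");c=f["img"][130:250,190:340];cv2.imwrite("pics/s1.png",cv2.resize(c,None,fx=4.5,fy=4.5,interpolation=cv2.INTER_CUBIC))
f=grab_frame("top");c=f["img"][125:250,210:320];cv2.imwrite("pics/t1.png",cv2.resize(c,None,fx=4.8,fy=4.8,interpolation=cv2.INTER_CUBIC))
E
```

```text
t 3.43 trk -105.1 4.4 z 59.3 rpy [-179.9   -0.2  153.4] F u,n,z -0.6 0.9 -0.3 open -0.0001
```

View pics/s1.png

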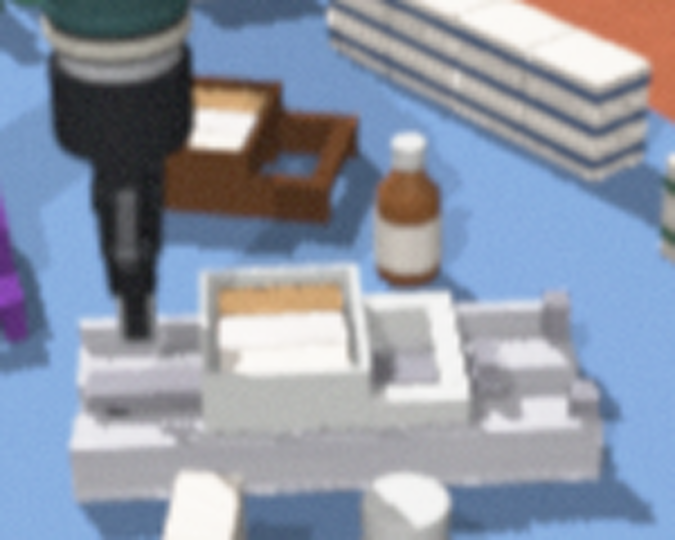

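View pics/t1.png

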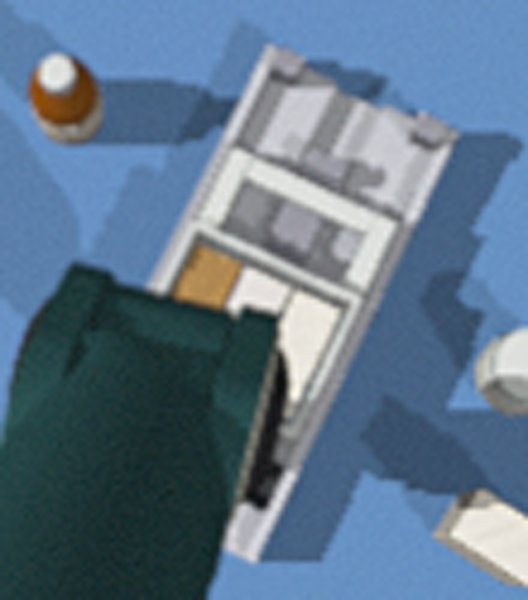

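The fingertips (crop 135,335) hang over the bar behind the tray, and nothing is touching. I'll correct sideways and go down to the bar.

Call:
step_arm(commands=[[1,-0.2,-0.4,0.5,0,0,0.5],[1,0,0,0.5,0,0,0],[1,0,0,0.5,0,0,0],[1,0,0,0.4,0,0,0],[1,0,0,0.3,0,0,0],[1,0,0,0.2,0,0,0],[1,0,0,0,0,0,0],[1,0,0,0,0,0,0]])

```text
clock: 4.2
eef_pos: [0.4837, -0.0435, 0.0372]
orientation: [-3.142, -0.0, 2.668]
force: [-0.2, 0.2, 0.1]
opening: 0.0004
```

```bash
python3 p.py
```

```text
t 4.2 trk -101.3 0.7 z 37.2 rpy [-180.    -0.   152.9] F u,n,z -0.3 0.1 0.1 open 0.0004
```

Call:
step_arm(commands=[[1,0,0,0.2,0,0,0],[1,0,0,0.2,0,0,0],[1,0,0,0.2,0,0,0],[1,0,0,0.2,0,0,0],[1,0,0,0.2,0,0,0],[1,0,0,0.2,0,0,0],[1,0,0,0,0,0,0],[1,0,0,0,0,0,0]])

```text
clock: 4.87
eef_pos: [0.4841, -0.0435, 0.0254]
orientation: [3.141, 0.001, 2.668]
force: [0.5, 0.2, 5.2]
opening: -0.0
```

```bash
python3 p.py
python3 - <<'E'
from cell import grab_frame
import cv2
f=grab_frame("side");c=f["img"][170:245,195:335];cv2.imwrite("pics/s2.png",cv2.resize(c,None,fx=5,fy=5,interpolation=cv2.INTER_CUBIC))
E
```

```text
t 4.87 trk -101.0 0.9 z 25.4 rpy [180.    0.  152.9] F u,n,z 0.4 0.4 5.2 open -0.0
```

View pics/s2.png

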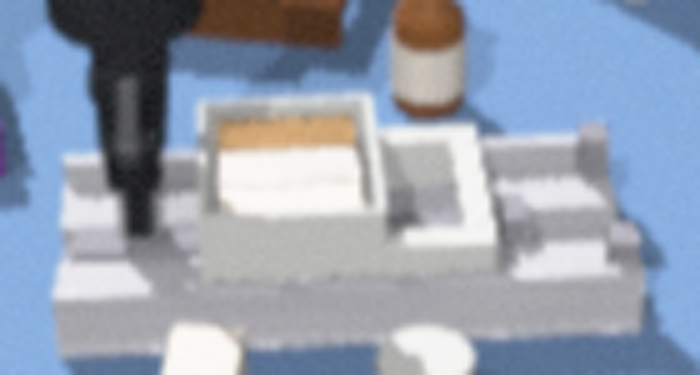

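The bar is about 9.6 mm down at 5.2 N, and the catch has dropped in the picture. Now I push forward.

Call:
step_arm(commands=[[1,-0.3,-0.1,0,0,0,0],[1,-0.4,0,0,0,0,0],[1,-0.4,0,0,0,0,0],[1,-0.4,0,0,0,0,0],[1,-0.4,0,0,0,0,0],[1,-0.4,0,0,0,0,0],[1,-0.4,0,0,0,0,0],[1,0,0,0,0,0,0]])

```text
clock: 5.58
eef_pos: [0.5058, -0.0563, 0.0246]
orientation: [-3.141, -0.004, 2.669]
force: [-5.1, 3.3, 4.7]
opening: 0.0001
```

```bash
python3 p.py
```

```text
t 5.58 trk -75.9 -0.5 z 24.6 rpy [-179.9   -0.3  152.9] F u,n,z -6.0 0.6 4.7 open 0.0001
```

Call:
step_arm(commands=[[1,-0.4,0,0,0,0,0],[1,-0.4,0,0,0,0,0],[1,-0.4,0,0,0,0,0],[1,-0.4,0,0,0,0,0],[1,-0.4,0,0,0,0,0],[1,-0.4,0,0,0,0,0],[1,-0.4,0,0,0,0,0]])

```text
clock: 6.17
eef_pos: [0.5296, -0.0685, 0.0244]
orientation: [-3.14, -0.007, 2.669]
force: [-9.5, 3.8, 6.1]
opening: -0.0001
```

```bash
python3 p.py;python3 - <<'E'
from cell import grab_frame
import cv2
f=grab_frame("side");c=f["img"][170:245,195:335];cv2.imwrite("pics/s3.png",cv2.resize(c,None,fx=5,fy=5,interpolation=cv2.INTER_CUBIC))
E
```

```text
t 6.17 trk -49.1 -0.5 z 24.4 rpy [-179.9   -0.4  152.9] F u,n,z -10.2 -0.9 6.1 open -0.0001
```

View pics/s3.png

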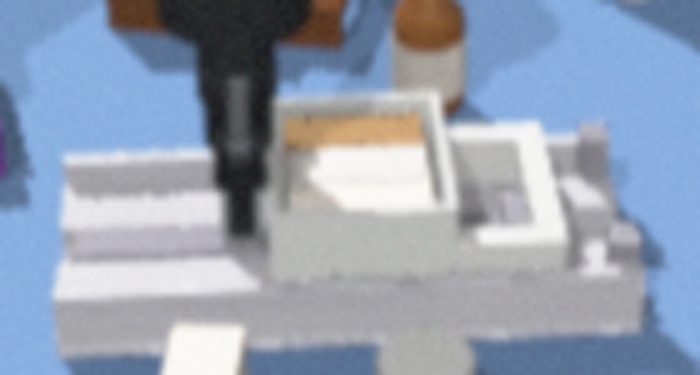

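Call:
step_arm(commands=[[1,-0.4,0,0,0,0,0],[1,-0.4,0,0,0,0,0],[1,-0.3,0,0,0,0,0],[1,0,0,0,0,0,0]])

```text
clock: 6.55
eef_pos: [0.5405, -0.0741, 0.0245]
orientation: [-3.141, -0.004, 2.668]
force: [-5.4, 1.8, 3.9]
opening: 0.0002
```

```bash
python3 p.py
```

```text
t 6.55 trk -36.9 -0.5 z 24.5 rpy [-179.9   -0.2  152.9] F u,n,z -5.6 -0.9 3.9 open 0.0002
```

Call:
step_arm(commands=[[1,-0.2,0,0,0,0,0],[1,-0.2,0,0,0,0,0],[1,0,0,0,0,0,0]])

```text
clock: 6.8
eef_pos: [0.5434, -0.0756, 0.0244]
orientation: [-3.141, -0.006, 2.669]
force: [-6.5, 4.6, 4.7]
opening: 0.0003
```

```bash
python3 p.py
```

```text
t 6.8 trk -33.6 -0.5 z 24.4 rpy [-179.9   -0.3  152.9] F u,n,z -7.9 1.1 4.7 open 0.0003
```

Call:
step_arm(commands=[[1,-0.2,0,0,0,0,0],[1,-0.2,0,0,0,0,0],[1,0,0,0,0,0,0]])

```text
clock: 7.05
eef_pos: [0.547, -0.0774, 0.0244]
orientation: [-3.141, -0.005, 2.669]
force: [-6.5, 3.5, 3.8]
opening: 0.0001
```

```bash
python3 p.py;python3 - <<'E'
from cell import grab_frame
import cv2
f=grab_frame("side");c=f["img"][170:245,195:335];cv2.imwrite("pics/s4.png",cv2.resize(c,None,fx=5,fy=5,interpolation=cv2.INTER_CUBIC))
f=grab_frame("top");c=f["img"][125:250,210:320];cv2.imwrite("pics/t4.png",cv2.resize(c,None,fx=4.8,fy=4.8,interpolation=cv2.INTER_CUBIC))
E
```

```text
t 7.05 trk -29.5 -0.5 z 24.4 rpy [-179.9   -0.3  152.9] F u,n,z -7.4 0.1 3.8 open 0.0001
```

View pics/s4.png

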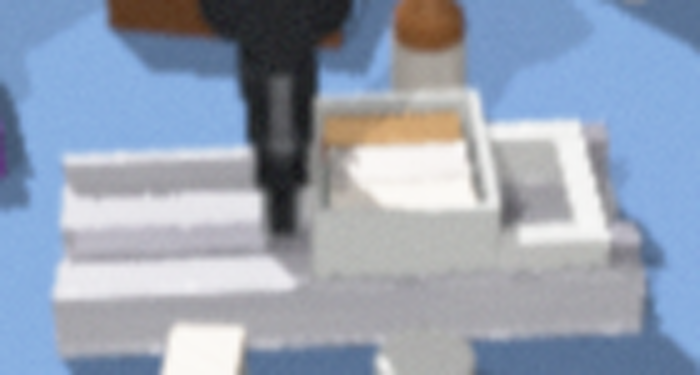

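View pics/t4.png

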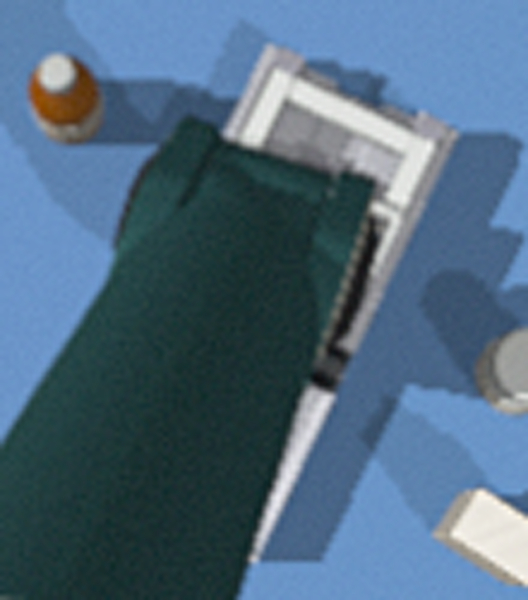

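The arm ends are almost at the stops (top crop 290,75 and 430,130), but there is no force rise yet.

Call:
step_arm(commands=[[1,-0.2,0,0,0,0,0],[1,0,0,0,0,0,0]])

```text
clock: 7.32
eef_pos: [0.5474, -0.0777, 0.0243]
orientation: [-3.14, -0.008, 2.669]
force: [-10.5, 5.5, 8.1]
opening: -0.0001
```

```bash
python3 p.py
```

```text
t 7.32 trk -29.0 -0.5 z 24.3 rpy [-179.9   -0.5  152.9] F u,n,z -11.9 0.1 8.1 open -0.0001
```

Only 0.5 mm of movement for a 2 mm command, and the force is rising. I'll push a little more to confirm the stop.

Call:
step_arm(commands=[[1,-0.2,0,0,0,0,0],[1,-0.1,0,0,0,0,0],[1,0,0,0,0,0,0]])

```text
clock: 7.57
eef_pos: [0.5473, -0.0776, 0.0239]
orientation: [-3.14, -0.015, 2.67]
force: [-18.0, 8.5, 12.9]
opening: 0.0
```

```bash
python3 p.py
```

```text
t 7.57 trk -29.2 -0.5 z 23.9 rpy [-179.9   -0.8  153. ] F u,n,z -20.0 -0.6 12.9 open 0.0
```

The tray is hard against the stops: 20 N with no movement. I'll back off so the face is not rubbed upward, then lift straight up.

Call:
step_arm(commands=[[1,0.3,0,0,0,0,0],[1,0.3,0,0,0,0,0],[1,0.3,0,0,0,0,0],[1,0.2,0,0,0,0,0],[1,0,0,0,0,0,0]])

```text
clock: 7.98
eef_pos: [0.5457, -0.0765, 0.0261]
orientation: [3.141, 0.004, 2.668]
force: [2.8, -1.9, 4.2]
opening: -0.0003
```

```bash
python3 p.py
```

```text
t 7.98 trk -31.1 -0.2 z 26.1 rpy [180.    0.2 152.8] F u,n,z 3.4 -0.4 4.2 open -0.0003
```

Call:
step_arm(commands=[[1,0.4,0,0,0,0,0],[1,0.2,0,-0.3,0,0,0],[1,0,0,-0.5,0,0,0],[1,0,0,-0.7,0,0,0],[1,0,0,-2,0,0,0],[1,0,0,-3,0,0,0],[1,0,0,-3,0,0,0],[1,0,0,-3,0,0,0],[1,0,0,-3,0,0,0],[1,0,0,0,0,0,0]])

```text
clock: 8.82
eef_pos: [0.5405, -0.0727, 0.1855]
orientation: [3.138, 0.006, 2.668]
force: [0.5, 0.4, 0.8]
opening: 0.0002
```

Call:
step_arm(commands=[[1,2,3,0,0,0,0],[1,2,3,0,0,0,0],[1,2,3,0,0,0,0],[1,2,3,0,0,0,0],[1,2,3,0,0,0,0],[1,2,3,0,0,0,0],[1,1,2,0,0,0,0],[1,0,0,0,0,0,0],[1,0,0,0,0,0,0]])

```text
clock: 9.57
eef_pos: [0.5122, 0.1659, 0.1794]
orientation: [-3.139, -0.002, 2.672]
force: [0.2, -1.2, 0.0]
opening: 0.0001
```

```bash
python3 p.py;python3 - <<'E'
from h import *
from cell import grab_frame
C=np.array([.5735,-.0905]);yaw=np.radians(-27.2);u=np.array([np.cos(yaw),np.sin(yaw)]);n=np.array([-u[1],u[0]])
f=grab_frame("side");cv2.imwrite("pics/s5.png",cv2.resize(f["img"][160:250,190:340],None,fx=5,fy=5,interpolation=cv2.INTER_CUBIC));pickle.dump(f,open("side5.pkl","wb"))
f=grab_frame("top");cv2.imwrite("pics/t5.png",cv2.resize(f["img"][125:250,210:320],None,fx=4.8,fy=4.8,interpolation=cv2.INTER_CUBIC));pickle.dump(f,open("top5.pkl","wb"))
# depth along bar/catch
for x in (-100,-70,-40,70,78,84,88,92,98,104,110,115,121,127):
    P=[*(C+u*x/1e3),.04];q=proj(f,P)[0];i,j=int(round(q[1])),int(round(q[0]))
    z=f["z_map"][i,j]; Kp=cv2.undistortPoints(np.array([[q]]),np.array([[f["fx"],0,f["cx"]],[0,f["fy"],f["cy"]],[0,0,1]]),np.array(f["D"]))[0,0]
    W=np.array(f["R"]).T@(np.array([Kp[0]*z,Kp[1]*z,z])-f["t"]); print(x,"height",(W[2]*1e3).round(1))
E
```

```text
t 9.57 trk -171.7 200.0 z 179.4 rpy [-1.799e+02 -1.000e-01  1.531e+02] F u,n,z 0.7 -1.0 0.0 open 0.0001
-100 height 34.5
-70 height 36.5
-40 height 34.6
70 height 65.8
78 height 72.4
84 height 39.4
88 height 47.7
92 height 45.7
98 height 6.4
104 height 5.6
110 height 7.1
115 height 39.5
121 height 45.2
127 height 49.9
```

View pics/s5.png

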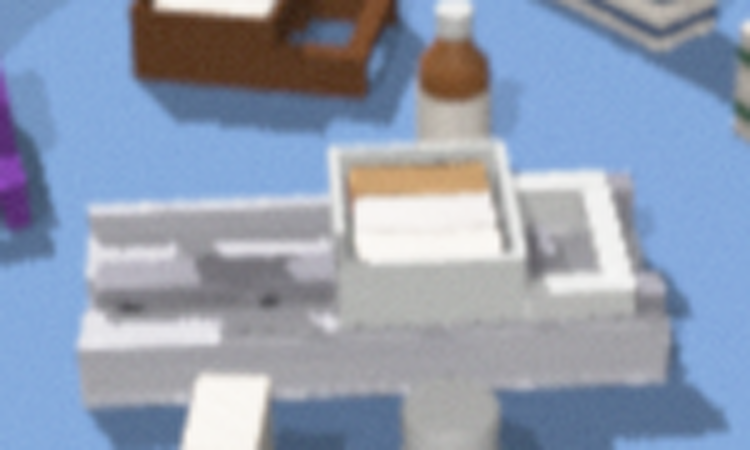

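View pics/t5.png

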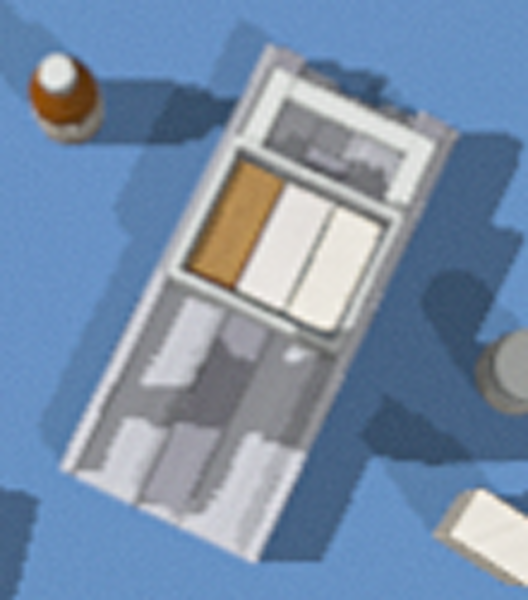

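The bar is back at 35 mm, and the catch tooth reads about 46 mm high inside the loop, behind the handle bar. One numeric check that the tray is home.

Run:
```python
from h import *
T=pickle.load(open("top5.pkl","rb"));S=pickle.load(open("side5.pkl","rb"))
C=np.array([.5735,-.0905]);yaw=np.radians(-27.2);u=np.array([np.cos(yaw),np.sin(yaw)]);n=np.array([-u[1],u[0]])
def o(f,p,z,s,a,b):
    d=ray(f,(p[0]/s+a-.4,p[1]/s+b-.4),z)[:2]-C; return np.array([d@u,d@n])*1e3
t=[o(T,p,.072,4.8,210,125) for p in [(240,146),(405,210),(335,350),(168,275)]]
s=[o(S,p,.072,5,190,160) for p in [(328,148),(508,142),(526,262),(334,268)]]
print(np.round(t,1),np.mean(t,0));print(np.round(s,1),np.mean(s,0))
print("handle front",[o(T,p,.051,4.8,210,125).round(1) for p in [(275,68),(437,137)]])
```

```text
[[ 70.   48.1]
 [ 77.9 -54.2]
 [-13.5 -53. ]
 [-16.6  51.8]] [29.45711927 -1.82200425]
[[-15.8  55.1]
 [ 77.4  54.1]
 [ 74.2 -57. ]
 [-17.3 -55.7]] [29.61549193 -0.86415173]
handle front [array([127.2,  52.5]), array([131.6, -52.7])]
```

Run:
```python
from cell import r
print(r.finish_job())
```

```text
the job is handed in; nothing more can be done
None
```

The white tray is fully home against the end stops, and the catch has sprung up behind its handle bar. I handed the job in at about 10 s.

**What I did:** With the fingers shut I pressed the bar down about 10 mm behind the tray (5 N). Holding it down, I pushed the tray along the track until it met the stops, where the force rose to 20 N with no further movement. I then backed off, lifted straight up so the bar could spring back, and moved clear.

**Last checks:**
- **Tray position:** both cameras put the tray at track x of about +29.5 mm (home is +29).
- **Bar and catch:** the bar top is back at about 35 mm. The catch reads 46 to 48 mm high in the loop behind the handle bar (nominal 45).
- **Bystanders:** the bottle, jar and carton look unmoved in the pictures. I did not measure them.
- **Robot:** it touches nothing.
- **Disagreements:** the two ends of the handle bar's front edge measured 127 and 132 mm along the track, where home is 128. I put that down to picking points by eye. Depth readings on edge pixels around the loop also scattered by a few mm.

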